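# Pop the blade insert out of a kitchen slicer and stop it with the other finger

## Task

Take the blade insert out of its seat in the kitchen slicer: press the red release button with one fingertip, and with the other finger standing in the way stop the green insert by its upright lip when the spring throws it out, before it slides away down the ramp. Do not touch the steel blade, do not pinch or lift the insert, and leave the other things on the worktop where they are. Finish holding it like that: the button still pressed down by one finger, the popped-out insert resting still against the other.

Things in the scene. Friction and masses are not known exactly. Their poses are not given: they have to be found in the camera images.
- slicer: the slicer (mandoline), white with a steel ramp, 320 mm long with its handle, 124 wide, 140 high at the upper end; it stands fast on the worktop. Origin: on the worktop, under the middle of the ramp. x points level along the ramp towards its upper end (insert slides towards -x), y to the side of the red button, z up.
- ramp: the slicer's ramp, sloping 0.33 rad. Origin: on the deck's middle line at its lower end, 26 mm above the worktop; x points up the slope, y to the button's side, z square off the deck (deck: z = 0). Side rails lie 40 to 62 mm either side, 6 mm high beside the button, 11 mm high from x = 132 mm up (grooves that guide the insert). Head at x = 248 to 290 mm, 24 mm high.
- release_top (a point): middle of the top of the red release button; the button is 30 mm along the ramp by 16 mm across, at x = 90, y = 52 mm of ramp. Its top stands 15 mm off the deck at rest, 7 mm fully pressed (1 mm proud of the rail), and it moves square to the deck.
- release (a joint): travel of the release button: 0 at rest, 0.008 m fully pressed. Spring: 3.5 N at first, 5.5 N at the end, then a hard stop. It carries a black catch nose (24 mm wide, 5.5 mm high) in front of the insert's lip; with the button about 5.5 mm down the catch is below the deck and the insert is free.
- insert: loose green blade insert, 100x76 mm, about 0.18 kg, on the deck. Origin: middle of its underside, at home at x = 180 mm of ramp; its z is vertical. A spring behind it pushes with 3 N, falling to 1 N after 45 mm; freed, it shoots down and off the ramp in under half a second unless something stands in the way. Stopped in time: 12 to 60 mm out of its seat.
- lip_top (a point): middle of the top edge of the insert's upright lip (44 mm wide, 8 thick, 25 high off the deck) along its lower end. At home the lip's front face is at x = 130 mm of ramp, so a finger beside the button (x = 90 mm) on the middle line stops it after 20 to 35 mm. A fingertip level with the pressed button clears the deck and still stands in the lip's way.
- blade: steel blade with teeth across the insert, 58 mm wide, 10 to 12 mm off the deck, 40 to 65 mm behind the lip's front face; not to be touched
- garlic: garlic bulb, 46 mm; origin under its middle; leave alone
- lemon: lemon, 73x56x55 mm; origin under its middle; leave alone
- jar_2: jam jar with dark lid, 73 mm wide, 82 high; origin under its middle; leave alone
- mug_3: white spotted cup, 91x119x59 mm; origin under its middle; leave alone
- matchbox: red matchbox, 58x95x22 mm; origin under its middle; leave alone
- mill_3: glass salt shaker, 44 mm wide, 90 high; origin under its middle; leave alone

How it is judged:
By the outcome, as a careful person would: the job done as asked, in the order asked, and still so for the second after the job is handed in, while the arm keeps its last pose, push and grip.
It also fails if it takes over 29 s, if anything falls off the work surface, if the arm or the gripper's body presses on something with over 40 N, if the wrist force passes 120 N, or if a joint passes its speed limit or range.

## Robot

A 6-joint arm with a two-finger parallel gripper is mounted at the origin on a cart in front of the work surface, level with it; the furniture and walls round the work are solid. World frame = base frame: x ahead of the robot, y to its left, z up, the work surface at z = 0. Lengths are in mm, angles in rad, forces in N, time in s.
With the tool pointing down it reaches from about 325 to 850 mm from the base axis. Payload 4.4 kg.
Tool frame: the origin (TCP) lies on the centre line of the jaws, within the pads' length; the fingertips stand 17 mm ahead of it and the grasp point (between the pads) lies 2 mm behind it; z points along the fingers, y is the line along which they close (so a half turn about z gives the same grasp; the last joint's range is limited). The gripper opens to 94 mm and grips with 3 to 60 N. Pads are 16 mm wide; open, the fingers measure 119 mm over their backs; the gripper's body (75 mm by 177 mm) begins 78 mm behind the grasp point.
Start: joints at [-1.435, 0.207, 1.542, -0, 1.393, -0.15], TCP at [162.646, -551.519, 222.447] pointing down, gripper open.
Joint ranges: [-2.73, 2.73], [-0.86, 2.22], [0.23, 2.46], [-1.11, 4.25], [0.08, 2.63], [-2.82, 2.82]. Speed limits (rad/s): [2.79, 2.79, 3.14, 3.14, 3.14, 3.14].

## Interface

Orientations are given as a rotation vector (axis times angle).
In Python, from workcell import ctrl, snapshot, ticket gives the robot as it stands.
- The arm moves only by the shell command python3 -m handwheel 'ROWS'. ROWS is JSON, a list of rows, each a list of 7 numbers: the closure, from 0 (fully open) to 1 (shut), then the shift along the tool's x, y, z in mm, then the turn, a rotation vector about the tool's x, y, z in rad. In form: [[claw, x, y, z, wx, wy, wz], ...]. A call has 1 to 20 rows; each row shifts and turns the commanded pose from where the row before left it, along the tool's axes as they then stand; what a row does not reach is not made up. A row lasts 1/8 s, in which the tool goes at most 62.5 mm and 10.7 degrees, less where a joint would pass 70% of its speed; a pose out of reach is approached as far as the arm can. A call is refused whole if a number of a shift passes 62.5 or a number of a turn 0.188, either way. A call with a gripper value outside its range is refused whole. The fingers move at their own pace and stop on an object; the grip force is fixed at half the most. Time passes only in rows, so rows that do not move let the fingers close. It gives the time, the measured TCP pose, the force, the opening and the grip force at its end, in the units of the state.
- ctrl.observe(): the state, without advancing time (a new reading comes with each control period).
- snapshot(name): name is "scene" or "top"; returns a dict with "frame" (420x560x3 uint8, red, green, blue), "K" (3x3 intrinsics, pixels), "distortion" ([k1, k2, p1, p2, k3] as OpenCV has them; the pictures are not rectified), "rvec" (rotation vector, rad) and "tvec" (3), from world to camera coordinates, as OpenCV has them. Camera axes: x right, y down, z forward; pixel columns grow to the right and rows downward; lengths in mm; the calibration is good to about 2 mm. A picture is of the moment at which its call begins. There is no depth.
- ticket.close_job(): hands the job in; it is judged then, once.
The state is a dict: "time": time; "q": joint angles; "dq": joint speeds; "joint_torque": joint torques, N m; "tool_pos": TCP position; "ee_rot": TCP orientation; "wrist_force": force on the tool from outside, world axes, zero at the start; "moment": the same for the moment, N m; "finger_gap": opening from 0.0 (shut) to 1.0 (fully open); "gripper_force": force on a finger pad.
Only numpy, scipy, OpenCV 4.12 (cv2) and the standard library are available. Lean on these libraries where they do the work, as an engineer would, in place of code of your own. Each camera call takes 0.05 s, during which the arm holds its last target. There are 200 camera calls.

## Working session

There is one attempt and no reset: what is moved stays moved. The work goes in short steps, Python scripts to look and compute and a shell command to move; the robot and the scene stay as the last step left them, time stands still between calls to the robot, and variables do not carry over. Pictures are saved under pics/ and viewed, at most 10 in all, crops included, and the job is handed in when it is done.

```bash
mkdir -p pics; ls
python3 - <<'E'
from workcell import ctrl, snapshot
import cv2,pickle
d={n:snapshot(n) for n in("scene","top")}
pickle.dump(d,open('v.pkl','wb'))
for n in d: cv2.imwrite(f'pics/{n}0.png',d[n]["frame"][:,:,::-1])
s=ctrl.observe();print(s)
for n in d: print(n,d[n]['K'],d[n]['distortion'],d[n]['rvec'],d[n]['tvec'])
E
```

```text
pics
{'time': 0.1, 'q': array([-1.43451957e+00,  2.07331515e-01,  1.54281146e+00, -1.56726665e-05,
        1.39348688e+00, -1.50509630e-01]), 'dq': array([-0.00013373, -0.00227106, -0.00292017,  0.00125061,  0.00094335,
       -0.00121886]), 'joint_torque': array([ 2.68083768e-04, -3.71862888e+01, -2.82291126e+01,  7.00486545e-02,
        3.10906931e-02, -5.57078658e-05]), 'tool_pos': array([ 162.5345289 , -550.82582416,  221.40856791]), 'ee_rot': array([-3.10733288e+00, -4.48654006e-01,  1.45399742e-06]), 'wrist_force': array([0.50806049, 0.9817529 , 0.43766379]), 'moment': array([ 0.00500375, -0.0114355 ,  0.0433283 ]), 'gripper_force': 0.0, 'finger_gap': 0.9982075524335969}
scene [[406.53143192   0.         277.85082057]
 [  0.         406.53143192 206.70474164]
 [  0.           0.           1.        ]] [-0.06847046  0.          0.          0.          0.        ] [ 0.90295226 -2.49317917  1.10768489] [363.08437944 376.1795577  571.27664734]
top [[454.696002     0.         278.84091449]
 [  0.         454.696002   207.80165542]
 [  0.           0.           1.        ]] [-0.0704308  0.         0.         0.         0.       ] [ 2.20617215 -2.18149997  0.08346898] [-138.68013592  578.12657618  974.16597215]
```

View pics/scene0.png

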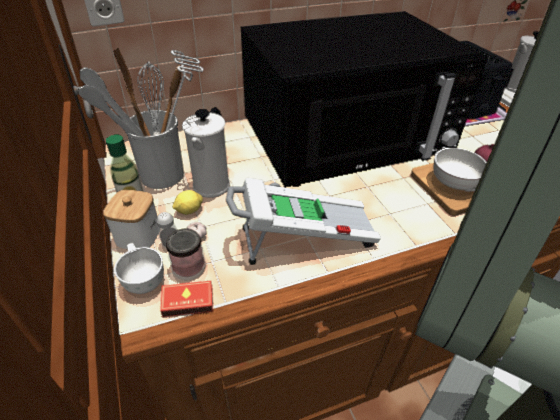

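View pics/top0.png

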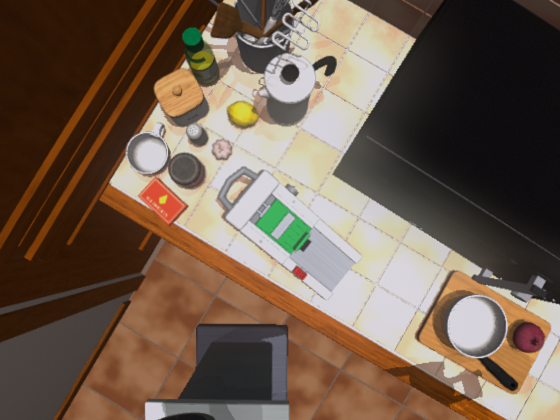

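The slicer's button is at about (343,229) in the scene view and (300,272) in the top view. The upper end points up-left in the top view. I'll enlarge both views to pick points.

```bash
cat > h.py <<'E'
import numpy as np,cv2,pickle
def und(v,p): return cv2.undistortPoints(np.array([[p]],float),v['K'],np.array(v['distortion']))[0,0]
def ray(v,p):
    R=cv2.Rodrigues(np.array(v['rvec']))[0];x=und(v,p)
    return -R.T@np.array(v['tvec']).ravel(), R.T@np.array([x[0],x[1],1])
def onz(v,p,z):
    c,d=ray(v,p);return c+d*(z-c[2])/d[2]
def tri(d,ps,pt):
    A=[];b=[]
    for n,p in(('scene',ps),('top',pt)):
        c,r=ray(d[n],p);r/=np.linalg.norm(r);M=np.eye(3)-np.outer(r,r);A.append(M);b.append(M@c)
    x=np.linalg.lstsq(np.vstack(A),np.hstack(b),rcond=None)[0]
    return x,max(np.linalg.norm(a@x-q) for a,q in zip(A,b))
def red(v,box):
    x0,y0,x1,y1=box;f=v['frame'][y0:y1,x0:x1].astype(int)
    m=(f[...,0]>110)&(f[...,1]<80)&(f[...,2]<80);ys,xs=np.nonzero(m);return (xs.mean()+x0,ys.mean()+y0),len(xs)
E
python3 - <<'E'
from h import *
d=pickle.load(open('v.pkl','rb'))
s,n=red(d['scene'],(325,215,365,245));t,m=red(d['top'],(285,258,318,290));print(s,n,t,m,tri(d,s,t))
a=d['scene']['frame'][170:270,220:390];b=d['top']['frame'][160:305,215:365]
a=cv2.resize(a,None,fx=4,fy=4,interpolation=cv2.INTER_CUBIC);b=cv2.resize(b,None,fx=4,fy=4,interpolation=cv2.INTER_CUBIC)
cv2.imwrite('pics/a.png',a[:,:,::-1]);cv2.imwrite('pics/b.png',b[:,:,::-1])
E
```

```text
(np.float64(342.84615384615387), np.float64(228.52307692307693)) 65 (np.float64(299.17977528089887), np.float64(272.75280898876406)) 89 (array([ 442.89656365, -174.9475776 ,   66.73432267]), np.float64(0.38077461829208))
```

View pics/a.png

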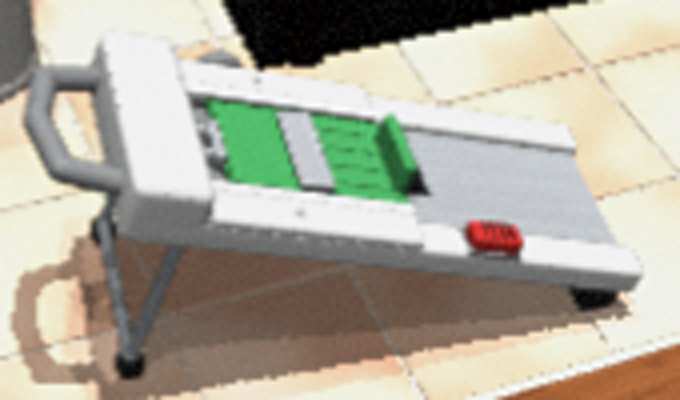

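View pics/b.png

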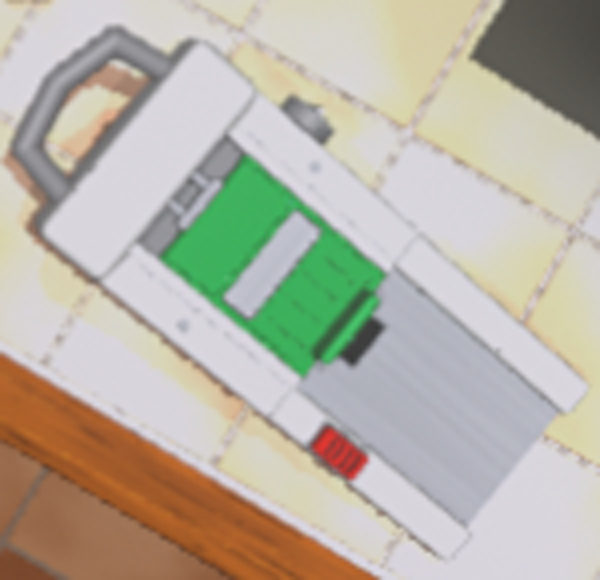

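Run:
```python
from h import *
d=pickle.load(open('v.pkl','rb'));v=d['top']
P=lambda x,y:(215+x/4-.375,160+y/4-.375)
for (a,b,z) in (((275,415),(415,235),77),((443,558),(588,388),32),((38,230),(198,40),130)):
    A=onz(v,P(*a),z);B=onz(v,P(*b),z);w=A-B;print(A,B,np.linalg.norm(w),'yaw',np.arctan2(w[1],w[0])-np.pi/2)
# long direction
A=onz(v,P(443,558),32);B=onz(v,P(275,415),77);w=B-A;print(w,np.linalg.norm(w[:2]),np.arctan2(w[1],w[0]))
A=onz(v,P(588,388),32);B=onz(v,P(415,235),77);w=B-A;print(w,np.linalg.norm(w[:2]),np.arctan2(w[1],w[0]))
```

```text
[ 462.14754583 -142.0530469    77.        ] [ 555.04806    -213.17674062   77.        ] 117.0003647156095 yaw 0.9173921256746658
[ 384.13799345 -233.76027963   32.        ] [ 475.51728679 -311.52171619   32.        ] 119.98756713433342 yaw 0.8657368625933723
[553.12767689 -25.08610686 130.        ] [ 646.8470316  -101.41400113  130.        ] 120.86879204556455 yaw 0.8873180703220518
[78.00955238 91.70723273 45.        ] 120.39811791218487 0.8659326493905584
[79.53077322 98.34497556 45.        ] 126.47876543841198 0.8907779444819869
```

```bash
cat >> h.py <<'E'
from scipy.spatial.transform import Rotation as Ro
yaw=.88;sl=.33;B=np.array([442.6,-175.4,69.3])
ex=np.array([np.cos(yaw)*np.cos(sl),np.sin(yaw)*np.cos(sl),np.sin(sl)]);ey=np.array([-np.sin(yaw),np.cos(yaw),0]);n=np.cross(ex,ey)
RT=Ro.from_matrix(np.c_[ex,-ey,-n])
def ramp(x,y,z): return B+ex*(x-90)+ey*(y-52)+n*(z-15)
def todo(s,tip):
    R=Ro.from_rotvec(s['ee_rot']);print('turn(tool)',(R.inv()*RT).as_rotvec().round(4))
    t=ramp(*tip)+n*17;print('target',t.round(1),'shift(final tool axes)',RT.inv().apply(t-s['tool_pos']).round(1),'gap',s['finger_gap'],'F',s['wrist_force'].round(1),'t',s['time'])
E
python3 - <<'E'
from h import *
from workcell import ctrl
todo(ctrl.observe(),(91,26,55))
E
```

```text
turn(tool) [ 0.096   0.3194 -0.588 ]
target [ 451.5 -205.5  123.5] shift(final tool axes) [394.3   2.7 238.5] gap 0.9982075524335969 F [0.5 1.  0.4] t 0.1
```

```bash
python3 -m handwheel '[[0.5,0,0,0,0.0192,0.0639,-0.1176],[0.5,0,0,0,0.0192,0.0639,-0.1176],[0.5,0,0,0,0.0192,0.0639,-0.1176],[0.5,0,0,0,0.0192,0.0639,-0.1176],[0.5,0,0,0,0.0192,0.0639,-0.1176],[0.5,40,0,22,0,0,0],[0.5,40,0,22,0,0,0],[0.5,40,0,22,0,0,0],[0.5,40,0,22,0,0,0],[0.5,40,0,22,0,0,0],[0.5,40,0,22,0,0,0],[0.5,40,0,22,0,0,0],[0.5,40,0,22,0,0,0],[0.5,40,0,22,0,0,0],[0.5,34,3,22,0,0,0],[0.5,0,0,0,0,0,0],[0.5,0,0,0,0,0,0]]'
python3 - <<'E'
from h import *
from workcell import ctrl,snapshot
d={n:snapshot(n) for n in("scene","top")};pickle.dump(d,open('v2.pkl','wb'))
todo(ctrl.observe(),(91,26,55))
a=d['scene']['frame'][140:280,230:400];b=d['top']['frame'][170:310,225:385]
f=lambda a:cv2.resize(a,(400,int(400*a.shape[0]/a.shape[1])),interpolation=cv2.INTER_CUBIC)
a,b=f(a),f(b);m=min(len(a),len(b));cv2.imwrite('pics/c.png',np.hstack([a[:m],b[:m]])[:,:,::-1])
E
```

```text
time: 2.22
tool_pos: [447.6, -211.6, 141.3]
ee_rot: [-2.687, -1.266, -0.446]
wrist_force: [0.3, -0.4, 0.4]
finger_gap: 0.502
gripper_force: 0.0
turn(tool) [ 0.0025  0.0017 -0.0007]
target [ 451.5 -205.5  123.5] shift(final tool axes) [ 1.6 -1.5 19.7] gap 0.50025880317424 F [0.1 0.1 0. ] t 2.325
```

View pics/c.png

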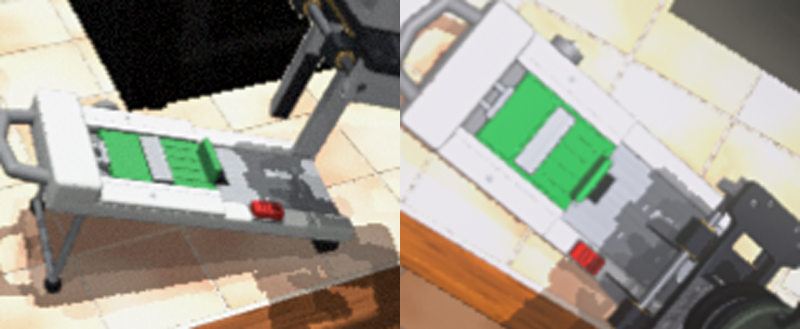

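The left half (scene view) shows both fingers hanging above the ramp beside the button. The near tip is at about crop (300,155) and the far tip at about (277,110). I'll go down until the tips are about 9 mm above the button, then check alignment.

```bash
python3 -m handwheel '[[0.5,1.5,-1.5,20,0.0025,0.0017,0],[0.5,0,0,15,0,0,0],[0.5,0,0,15,0,0,0],[0.5,0,0,0,0,0,0],[0.5,0,0,0,0,0,0]]'
python3 - <<'E'
from h import *
from workcell import ctrl,snapshot
d={n:snapshot(n) for n in("scene","top")};pickle.dump(d,open('v3.pkl','wb'))
s=ctrl.observe();todo(s,(91,26,25))
R=Ro.from_rotvec(s['ee_rot'])
out=[]
for k,(x0,y0,w) in dict(scene=(300,165,100),top=(270,215,100)).items():
    v=d[k];im=cv2.resize(v['frame'][y0:y0+75,x0:x0+w],None,fx=4,fy=4,interpolation=cv2.INTER_CUBIC).copy()
    tips=[s['tool_pos']+R.apply([a,sg*b,17]) for sg in(-1,1) for a in(-8,8) for b in(23.5,36)]
    pts=[(p,(0,255,255)) for p in tips]+[(ramp(90+i,52+j,15),(255,255,0)) for i in(-15,15) for j in(-8,8)]
    for p,c in pts:
        q=cv2.projectPoints(p[None],np.array(v['rvec']),np.array(v['tvec']),v['K'],np.array(v['distortion']))[0].ravel()
        cv2.circle(im,(int((q[0]-x0+.5)*4),int((q[1]-y0+.5)*4)),2,c,-1)
    out.append(im)
cv2.imwrite('pics/d.png',np.hstack(out)[:,:,::-1])
E
```

```text
time: 2.95
tool_pos: [458.2, -197.1, 94.8]
ee_rot: [-2.684, -1.265, -0.447]
wrist_force: [0.3, -0.1, -0.9]
finger_gap: 0.499
gripper_force: 0.0
turn(tool) [ 0.0002 -0.0003  0.0008]
target [ 457.7 -198.    95.2] shift(final tool axes) [-0.9 -0.2 -0.3] gap 0.501075206560908 F [-0.2 -0.3 -0.2] t 3.05
```

View pics/d.png

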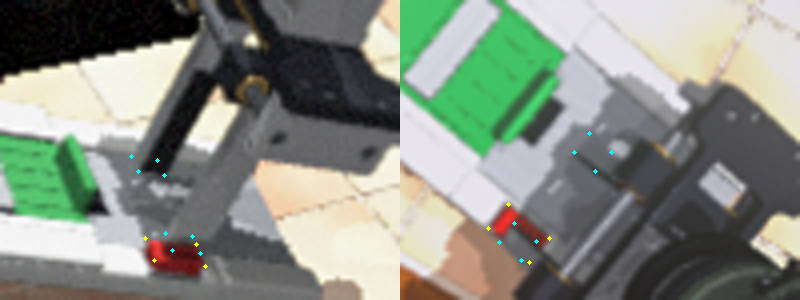

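Predicted tip and button marks match the picture: one finger is over the button near scene crop (175,245), and the other is over the middle line near (150,165), in front of the lip. Now I'll press.

```bash
python3 -m handwheel '[[0.5,-0.5,0,5,0,0,0],[0.5,0,0,3,0,0,0],[0.5,0,0,0,0,0,0],[0.5,0,0,0,0,0,0]]'; python3 -m handwheel '[[0.5,0,0,3,0,0,0],[0.5,0,0,0,0,0,0],[0.5,0,0,0,0,0,0]]'
```

```text
time: 3.55
tool_pos: [459.3, -195.1, 86.9]
ee_rot: [-2.684, -1.265, -0.447]
wrist_force: [-0.5, 1.0, -0.3]
finger_gap: 0.497
gripper_force: 0.0
time: 3.92
tool_pos: [460.1, -194.6, 84.3]
ee_rot: [-2.684, -1.265, -0.447]
wrist_force: [-1.8, -0.5, 4.1]
finger_gap: 0.5
gripper_force: 2.0
```

Contact with the button at about 4 N. I'll finish the press quickly.

```bash
python3 -m handwheel '[[0.5,0,0,4,0,0,0],[0.5,0,0,4,0,0,0],[0.5,0,0,0,0,0,0],[0.5,0,0,0,0,0,0],[0.5,0,0,0,0,0,0],[0.5,0,0,0,0,0,0]]'
python3 - <<'E'
from h import *
from workcell import ctrl,snapshot
d={n:snapshot(n) for n in("scene","top")}
todo(ctrl.observe(),(91,26,7))
f=lambda n,x0,y0:cv2.resize(d[n]['frame'][y0:y0+90,x0:x0+120],(400,300),interpolation=cv2.INTER_CUBIC)
cv2.imwrite('pics/e.png',np.hstack([f('scene',270,165),f('top',250,200)])[:,:,::-1])
E
```

```text
time: 4.68
tool_pos: [461.5, -193.2, 78.6]
ee_rot: [-2.683, -1.266, -0.446]
wrist_force: [-8.8, -2.4, 19.9]
finger_gap: 0.499
gripper_force: 11.6
turn(tool) [-0.0014  0.      0.0017]
target [ 461.4 -193.5   78.1] shift(final tool axes) [-0.4  0.1  0.3] gap 0.5023199105226529 F [-9.5 -1.3 18.4] t 4.775
```

View pics/e.png

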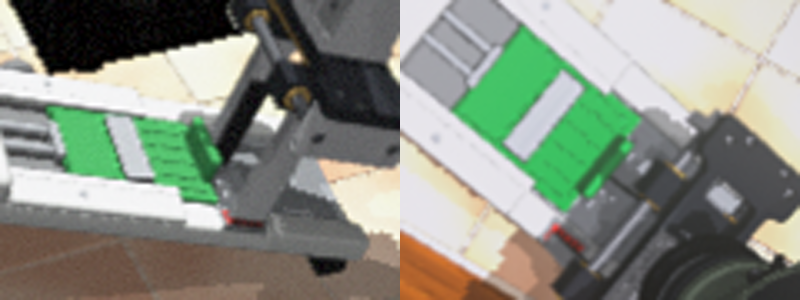

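The button is pressed down under the near finger. The insert has popped out and its lip rests against the other finger, near scene crop (215,165). Handing in.

```bash
python3 -c "
from workcell import ticket;print(ticket.close_job())"
```

```text
the job is handed in; nothing more can be done
None
```

I handed the job in with one finger holding the release button fully down (about 20 N at the wrist) and the popped-out insert resting by its lip against the other finger; nothing else was touched in the views I checked, and no verdict came back.

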